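# Gauge the plate gap of a compression-set jig before it goes into the oven

### The arm

A 6-joint arm with a two-finger parallel gripper is mounted at the origin on the work surface. World frame = base frame: x ahead of the robot, y to its left, z up, the work surface at z = 0. Lengths are in m, angles in rad, forces in N, time in s.
With the tool pointing down it reaches from about 0.375 to 0.975 m from the base axis. Payload 3.8 kg.
Tool frame: the origin (TCP) lies midway between the tips of the shut fingers; the grasp point (between the pads) lies 19 mm behind it; z points along the fingers, y is the direction in which the jaws open and shut (so a half turn about z gives the same grasp; the last joint's range is limited). The gripper opens to 85 mm and grips with 20 to 120 N. Pads are 22 mm wide; open, the fingers measure 114 mm over their backs; the gripper's body (76 mm by 85 mm) begins 54 mm behind the grasp point. The pads swing forward as they close: fully open they stand 13 mm farther back than shut.
Start: joints at [1.164, 0.264, 1.604, -0, 1.274, -0.037], TCP at [0.244, 0.629, 0.231] pointing down, gripper open.
Joint ranges: [-2.63, 2.63], [-0.94, 2.18], [0.31, 2.57], [-1.31, 4.45], [0, 2.66], [-2.55, 2.55]. Speed limits (rad/s): [2.57, 2.57, 3.14, 3.14, 3.14, 3.14].

### API

Orientations are given as a rotation vector (axis times angle).
In Python, from workcell import bot gives the robot as it stands.
- The arm moves only by the tool drive_tool, never from a script. Its argument "deltas" is a list of rows, each an object with "hand": the opening, from 0 (shut) to 1 (fully open); "offset": the shift along the world's x, y, z in cm, a list of three; "angular": the turn, a rotation vector about the world's x, y, z in degrees, a list of three. A call has 1 to 8 rows; each row is the pose to reach, as a shift and turn from the pose commanded when the call began; what a row does not reach only later rows make up. A row lasts 1/8 s, in which the tool goes at most 62.5 mm and 10.7 degrees, less where a joint would pass 70% of its speed; a pose out of reach is approached as far as the arm can. A call with a gripper value outside its range is refused whole. The fingers move at their own pace and stop on an object; "force" is the grip in N (left out, the last holds). Time passes only in rows, so rows that repeat a pose let the fingers close. It gives the time, the measured TCP pose, the force and the opening at its end, in the units of the state.
- bot.read_state(): the state, without advancing time (a new reading comes with each control period).
- bot.read_camera(name): name is "side" or "top"; returns a dict with "frame" (400x640x3 uint8, blue, green, red), "mtx" (3x3 intrinsics, pixels), "R" (3x3) and "t" (3): a world point X has camera coordinates R X + t. Camera axes: x right, y down, z forward; pixel columns grow to the right and rows downward; lengths in m; the calibration is good to about 2 mm. A picture is of the moment at which its call begins. There is no depth.
- bot.finish_job(): hands the job in, once; it reports no verdict.
The state is a dict: "time": time; "q": joint angles; "joint_vel": joint speeds; "joint_torque": joint torques, N m; "tool_pos": TCP position; "tcp_rot": TCP orientation; "wrist_force": force on the tool from outside, world axes, zero at the start; "torque": the same for the moment, N m; "width": opening from 0.0 (shut) to 1.0 (fully open).
Only numpy, scipy, OpenCV 4.12 (cv2) and the standard library are available. Lean on these libraries where they do the work, as an engineer would, in place of code of your own. Each camera call takes 0.05 s, during which the arm holds its last target. There are 200 camera calls.

### The job

The rubber compression jig is about to go into the oven and its plate gap has to be read first: pick up the taper gauge, lay its blade flat on the lower plate's ledge at the middle of the long side facing the robot, and slide it straight in under the upper plate until it drags snugly between the two plates, without forcing it. Finish while still holding the gauge in the gap at that depth so that it can be read, and leave everything else on the bench where it is.

Things in the scene. Friction and masses are not known exactly. Their poses are not given: they have to be found in the camera images.
- gauge: taper gauge lying flat: black block handle 80 long (x) x 16 wide (y) x 26 mm tall, steel blade 90 x 18 mm out of its +x end. Underside flat throughout; the blade's top slopes: 2 mm thick at the nose, 9.5 mm at the handle (1 mm per 12 mm). About 160 g. Origin: centre of the handle's underside, 130 mm behind the nose; x to the nose, z up
- gauge_nose (a point): middle of the lower edge of the gauge blade's nose; gauge axes
- jig: compression jig, stands fast: steel lower plate 120 (x) x 170 (y) mm, its top face 24 mm above the bench, and a smaller upper plate bolted over its middle. Between them three black rubber buttons 13 mm across, at (-12, -32), (-12, 32) and (28, 0) mm; nuts and bolt ends at (0, -62) and (0, 62) mm reach 65 mm up. Origin: jig centre, on the bench; x from the gauge's side (facing the robot) inwards
- jig_mouth (a point): where the blade goes in: on the lower plate's top face (24 mm above the bench), straight below the middle of the upper plate's front edge; axes as the jig's. The bare ledge in front of it (-x) is 15 mm deep
- jig_top: upper plate of the jig, steel, 90 (x) x 150 (y) x 12 mm, fixed; origin: centre of its underside. The gap under it is even, 5.0 to 6.4 mm, different each time, so the blade comes to drag with its nose about 36 to 55 mm in. Snug takes a push of about 5 to 10 N along the blade; less may be mere rubbing on the lower plate
- caliper: bystander: digital caliper, 230 mm long, flat, lying on the bench to the other side of the jig from the gauge; origin under the middle of its beam
- dish: bystander: round steel dish 72 mm across, 14 mm tall, with spare rubber buttons, behind the jig
- spanner: bystander: open-ended spanner 150 mm long, lying behind the jig
- jar: bystander: lidded jar 60 mm across, 75 mm tall
- timer: bystander: white digital timer 85 mm wide, 62 mm tall, standing
- tweezers: bystander: flat steel tweezers 130 mm long
- beaker: bystander: glass beaker 68 mm across, 90 mm tall
Things that resemble listed ones, but are neither listed nor needed, are in the scene too. Leave any red or yellow look-alike of the gauge alone.

How it is judged:
On the way, in this order (a step that is already met when the one before it is completed fails the run):
1. the gauge is lifted off the bench in the fingers (height (world z) of gauge above 0.018 m and contact force between the fingers and gauge above 1 N), for 0.2 s.
2. held in the fingers, the blade lies at least 28 mm in under the upper plate and bears on both plates (x of gauge_nose in the frame of jig_mouth above 0.028 m and contact force between gauge and jig_top above 1 N and contact force between gauge and jig above 1 N and contact force between the fingers and gauge above 1 N), for 0.2 s.
At the end, for the whole second after the job is handed in: Gauge held in the fingers, still and off the bench; blade flat within 3 degrees, square within 8 degrees, nose 28 to 62 mm under the upper plate and within 12 mm of midway, bearing on both plates with at least 1 N each, at most 25 N on the upper one (all of step 2 and x of gauge_nose in the frame of jig_mouth below 0.062 m and y of gauge_nose in the frame of jig_mouth between -0.012 and 0.012 m and angle between the x axis of gauge and the x axis of jig, either way round below 0.15 rad and angle between gauge's own z axis and vertical below 0.05 rad and contact force between gauge and jig_top below 25 N and height (world z) of gauge above 0.018 m and linear speed of gauge below 0.01 m/s); the arm keeps its last pose, push and grip.
It fails at once if the gauge is forced: more than 40 N on the upper plate (contact force between gauge and jig_top above 40 N).
It fails at once if a bystander is shoved more than 25 mm (distance of any of caliper, dish, spanner, jar, timer, tweezers, beaker from where it was at the start of the episode above 0.025 m).
It also fails if it takes over 45 s, if anything falls off the work surface, if the arm or the gripper's body presses on something with over 40 N, if the wrist force passes 120 N, or if a joint passes its speed limit or range.

## Working session

There is one attempt and no reset: what is moved stays moved. The work goes in short steps, Python scripts to look and compute and a tool call to move; the robot and the scene stay as the last step left them, time stands still between calls to the robot, and variables do not carry over. Pictures are saved under pics/ and viewed, about 8 in all and at most 12, crops included, and the job is handed in when it is done.

Besides the shell and the picture viewer there is one more tool, called after "Request:" by a JSON object that holds its "method" and its "body", one argument or row to a line. drive_tool: Moves the arm, as the interface text tells. Its arguments: {"type":"object","properties":{"deltas":{"type":"array"},"force":{"type":"number"}},"required":["deltas"]}

```bash
mkdir -p pics
cat > h.py <<'E'
import numpy as np, cv2, pickle
from workcell import bot
def snap(n,tag):
    c=bot.read_camera(n); cv2.imwrite(f'pics/{tag}.png',c['frame']); pickle.dump(c,open(f'pics/{tag}.pkl','wb')); return c
def load(tag): return pickle.load(open(f'pics/{tag}.pkl','rb'))
def ray(c,u,v,z):
    R=np.array(c['R']);t=np.array(c['t']).ravel();K=np.array(c['mtx'])
    o=-R.T@t; d=R.T@np.linalg.solve(K,[u,v,1.]); return o+d*(z-o[2])/d[2]
def proj(c,X):
    p=np.array(c['mtx'])@(np.array(c['R'])@np.array(X)+np.array(c['t']).ravel()); return p[:2]/p[2]
E
python3 - <<'E'
from h import *
a=snap('top','t0');b=snap('side','s0')
cv2.imwrite('pics/both0.png',cv2.resize(np.vstack([a['frame'],b['frame']]),(480,600)) ) 
for c in (a,b): print(np.round(-np.array(c['R']).T@np.array(c['t']).ravel(),3), np.round(c['R'],3).tolist(), c['mtx'][0][0])
print(bot.read_state())
E
```

```text
[0.427 0.016 1.454] [[-0.011, -1.0, 0.012], [-0.998, 0.011, -0.069], [0.069, -0.013, -0.998]] 484.4805510225173
[0.021 1.11  0.862] [[-0.909, -0.417, -0.023], [-0.217, 0.517, -0.828], [0.357, -0.747, -0.561]] 443.567707168696
{'time': 0.1, 'q': array([ 1.16411601e+00,  2.64682564e-01,  1.60527996e+00, -1.65180588e-05,
        1.27373503e+00, -3.69145701e-02]), 'joint_vel': array([ 0.00177712, -0.00146184, -0.00287757, -0.00034703, -0.00162245,
       -0.000515  ]), 'joint_torque': array([-2.13874928e-04, -5.16705823e+01, -3.68591380e+01, -1.19220799e-04,
        6.30891402e-03, -1.95346877e-05]), 'tool_pos': array([0.24368459, 0.62873476, 0.23006039]), 'tcp_rot': array([-0.57743331, -3.08761272,  0.00323037]), 'wrist_force': array([-0.65955232, -0.35139172, -0.34194747]), 'torque': array([-0.00738098,  0.00780506, -0.03623887]), 'width': 0.9978060569535201}
```

View pics/t0.png

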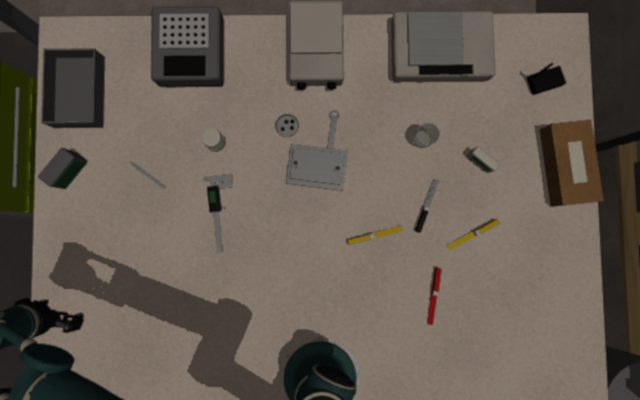

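View pics/s0.png

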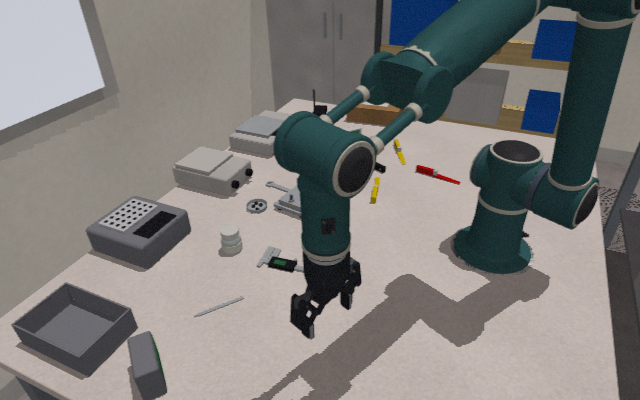

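Candidates for the gauge in the top view are the black-handled tool at (427,205), the yellow ones at (374,235) and (474,233), the red one at (434,295), and the caliper at (216,210) on the far side. I choose the black-handled one and check it in a close crop.

Run:
```python
from h import *
c=load('t0'); f=c['frame']
A=cv2.resize(f[170:240,395:455],None,fx=8,fy=8,interpolation=cv2.INTER_CUBIC)
B=cv2.resize(f[130:200,275:360],None,fx=8,fy=8,interpolation=cv2.INTER_CUBIC)
o=np.hstack([A,B]); cv2.imwrite('pics/crop0.png',cv2.resize(o,(800,int(o.shape[0]*800/o.shape[1])))); print(o.shape)
# handle
g=f[170:240,395:455].max(2); m=(g<50).astype(np.uint8)
cs,_=cv2.findContours(m,cv2.RETR_EXTERNAL,cv2.CHAIN_APPROX_NONE)
k=max(cs,key=cv2.contourArea); r=cv2.minAreaRect(k); print('handle',r, np.array(r[0])+[395,170])
bx=cv2.boxPoints(r)+[395,170]; print([ray(c,u,v,0.026)[:2].round(4).tolist() for u,v in bx])
```

```text
(560, 1160, 3)
handle ((25.86496353149414, 49.9963493347168), (6.065938949584961, 23.323963165283203), 19.98310661315918) [420.86496353 219.99634933]
[[0.4302, -0.2838], [0.4946, -0.3091], [0.4883, -0.3258], [0.4239, -0.3005]]
```

View pics/crop0.png

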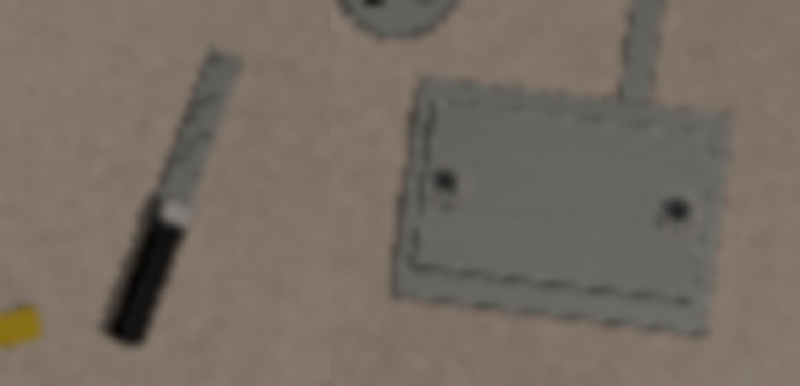

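The crop shows a black handle with its tail near (417,231), a plain steel tapered blade with its nose near (436,180), and a white label, so it matches the gauge. The jig's lower plate, upper plate and both bolts are visible, turned a few degrees.

Run:
```python
from h import *
c=load('t0')
s=800/1160*8
G=lambda x,y:(395+x/s-.5+.5/8,170+y/s-.5+.06)
J=lambda x,y:(275+(x-331)/s-.5+.06,130+y/s-.5+.06)
n=ray(c,*G(225,56),0.002);t1=ray(c,*G(103,333),.026);t2=ray(c,*G(141,345),.026)
print('nose',n,'tail',t1,t2, 'len',np.linalg.norm((n-(t1+t2)/2)[:2]))
d=(n-(t1+t2)/2)[:2]; print('yaw',np.degrees(np.arctan2(d[1],d[0])))
d/=np.linalg.norm(d);print('origin from nose',n[:2]-.13*d,'from tail',((t1+t2)/2)[:2]+.04*d)
# handle edge angle
FL,FR,BR,BL=[ray(c,*J(*p),.024)[:2] for p in [(397,296),(705,333),(730,118),(420,80)]]
print('corners',FL,FR,BR,BL,'sizes',np.linalg.norm(FL-FR),np.linalg.norm(BL-BR),np.linalg.norm(FL-BL),np.linalg.norm(FR-BR))
b1,b2=[ray(c,*J(*p),.065)[:2] for p in [(444,181),(677,210)]]
print('bolts',b1,b2,np.linalg.norm(b1-b2))
yax=FL-FR+BL-BR; xax=BL-FL+BR-FR
print('yaw y',np.degrees(np.arctan2(-yax[0],yax[1])),'x',np.degrees(np.arctan2(xax[1],xax[0])),'bolt',np.degrees(np.arctan2(-(b1-b2)[0],(b1-b2)[1])))
print('centre corners',(FL+FR+BL+BR)/4,'bolts',(b1+b2)/2)
```

```text
nose [ 0.58090893 -0.35722245  0.002     ] tail [ 0.43022827 -0.28148081  0.026     ] [ 0.42359895 -0.30167867  0.026     ] len 0.167402282794925
yaw -23.08682218071222
origin from nose [ 0.46132041 -0.30624613] from tail [ 0.46371008 -0.30726476]
corners [0.57260905 0.09109138] [ 0.55095144 -0.07417597] [ 0.66743253 -0.0894217 ] [0.68972181 0.07787162] sizes 0.16668037954544423 0.1687716380198277 0.11785652757205198 0.11747457595881826
bolts [0.62865781 0.06392594] [ 0.6121806  -0.05789063] 0.12292589636622649
yaw y -7.527846595104622 x -6.947746070946437 bolt -7.703214955184643
centre corners [0.62017871 0.00134133] bolts [0.62041921 0.00301766]
```

Gauge: origin about (0.4625, -0.3067), yaw about -22°. Jig: centre about (0.620, 0.002), yaw about -7.5°, mouth about (0.575, 0.008). The jaw axis is already at 68.8°, so it needs about -1°. I'll move via the middle of the bench.

Request:
{"method": "drive_tool", "body": {
  "deltas": [
    {"hand": 1, "offset": [3.2, -5.3, 0], "angular": [0, 0, 0]},
    {"hand": 1, "offset": [6.4, -10.6, 0], "angular": [0, 0, 0]},
    {"hand": 1, "offset": [9.6, -15.9, 0], "angular": [0, 0, 0]},
    {"hand": 1, "offset": [12.8, -21.2, 0], "angular": [0, 0, 0]},
    {"hand": 1, "offset": [16, -26.5, 0], "angular": [0, 0, 0]},
    {"hand": 1, "offset": [19.2, -31.8, 0], "angular": [0, 0, 0]},
    {"hand": 1, "offset": [22.4, -37.1, 0], "angular": [0, 0, 0]},
    {"hand": 1, "offset": [25.6, -42.4, 0], "angular": [0, 0, 0]}
  ],
  "force": 60
}}

```text
time: 1.1
tool_pos: [0.5004, 0.2035, 0.231]
tcp_rot: [-0.577, -3.088, 0.0]
wrist_force: [0.6, 0.4, 0.4]
width: 0.999
```

Request:
{"method": "drive_tool", "body": {
  "deltas": [
    {"hand": 1, "offset": [-0.4, -6, 0], "angular": [0, 0, -1]},
    {"hand": 1, "offset": [-0.8, -12, 0], "angular": [0, 0, -1]},
    {"hand": 1, "offset": [-1.2, -18, 0], "angular": [0, 0, -1]},
    {"hand": 1, "offset": [-1.6, -24, -1], "angular": [0, 0, -1]},
    {"hand": 1, "offset": [-2.0, -30, -2], "angular": [0, 0, -1]},
    {"hand": 1, "offset": [-2.5, -36, -3], "angular": [0, 0, -1]},
    {"hand": 1, "offset": [-3.0, -42, -5], "angular": [0, 0, -1]},
    {"hand": 1, "offset": [-3.4, -47, -7], "angular": [0, 0, -1]}
  ]
}}

```text
time: 2.1
tool_pos: [0.4654, -0.2668, 0.1607]
tcp_rot: [0.606, 3.082, -0.0]
wrist_force: [0.9, 0.4, -0.2]
width: 1.0
```

Run:
```python
from h import *
c=snap('side','s1'); 
for X in [(0.4625,-.3067,0),(0.582,-.357,0),(0.5754,.0078,.024),(.62,.002,.0417)]: print(proj(c,X))
f=c['frame']; o=f[110:260,230:430]; cv2.imwrite('pics/s1c.png',cv2.resize(o,None,fx=4,fy=4,interpolation=cv2.INTER_CUBIC))
```

```text
[375.50370611 168.36707603]
[351.21528558 156.77133378]
[313.44941285 199.3700874 ]
[302.13082227 191.29133897]
```

View pics/s1c.png

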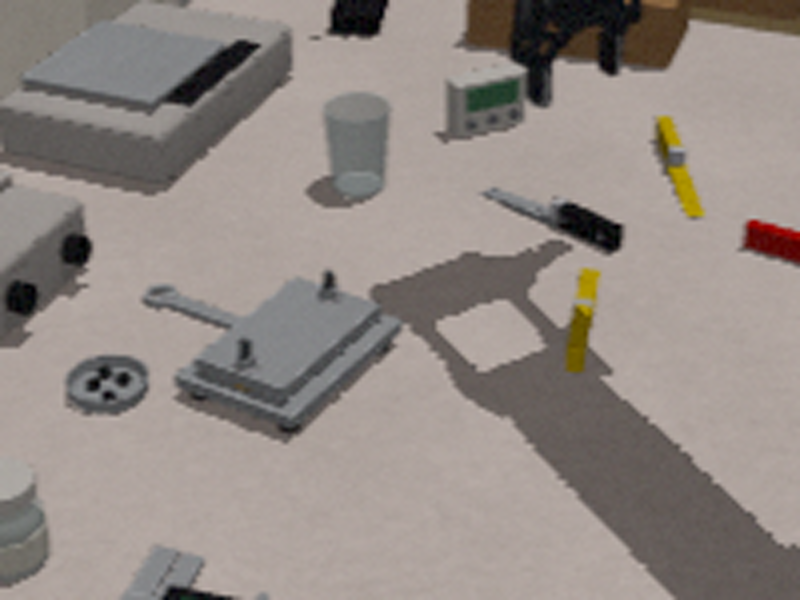

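Side view: the black gauge runs from nose (488,190) to tail (622,235) in the crop. My projected estimates, handle (582,233) and mouth (334,358), agree with it. Now the descent.

Request:
{"method": "drive_tool", "body": {
  "deltas": [
    {"hand": 0.55, "offset": [-0.3, -4, 0], "angular": [0, 0, 0]},
    {"hand": 0.55, "offset": [-0.3, -4, -4], "angular": [0, 0, 0]},
    {"hand": 0.55, "offset": [-0.3, -4, -8], "angular": [0, 0, 0]},
    {"hand": 0.55, "offset": [-0.3, -4, -11], "angular": [0, 0, 0]},
    {"hand": 0.55, "offset": [-0.3, -4, -11.5], "angular": [0, 0, 0]},
    {"hand": 0.55, "offset": [-0.3, -4, -11.5], "angular": [0, 0, 0]}
  ]
}}

```text
time: 2.9
tool_pos: [0.4631, -0.3046, 0.0465]
tcp_rot: [-0.604, -3.083, -0.0]
wrist_force: [0.6, 0.5, 0.6]
width: 0.551
```

Run:
```python
from h import *
c=snap('side','s2');d=snap('top','t2')
A=cv2.resize(c['frame'][130:190,335:415],(400,300),interpolation=cv2.INTER_CUBIC)
B=cv2.resize(d['frame'][170:240,385:465],(400,350),interpolation=cv2.INTER_CUBIC)[:300]
cv2.imwrite('pics/c2.png',np.hstack([A,B]))
print(bot.read_state())
```

```text
{'time': 3.0, 'q': array([-6.26681798e-01,  2.23340430e-01,  2.02375365e+00, -1.00322844e-06,
        8.91767485e-01, -1.81042458e+00]), 'joint_vel': array([-0.00141867, -0.00852583, -0.00543871,  0.00121221, -0.00034547,
       -0.00082823]), 'joint_torque': array([-4.18202617e-03, -4.16551602e+01, -2.92698348e+01, -6.64008367e-04,
        3.97129543e-02,  9.29041526e-04]), 'tool_pos': array([ 0.46418265, -0.30534779,  0.0479027 ]), 'tcp_rot': array([ 6.03716551e-01,  3.08051303e+00, -1.80035613e-03]), 'wrist_force': array([-0.29049539, -0.1239608 ,  0.11680356]), 'torque': array([ 0.00850727,  0.06562907, -0.03618571]), 'width': 0.5486528300022395}
```

View pics/c2.png

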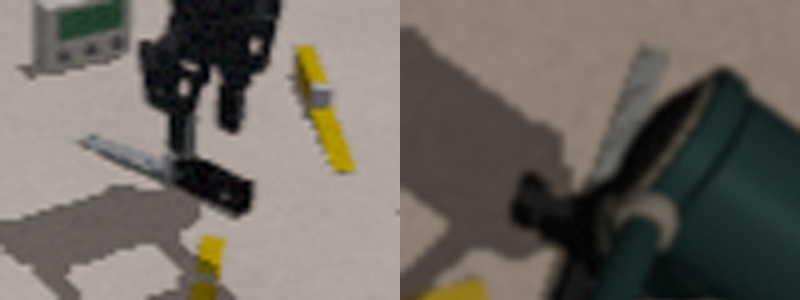

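The fingers straddle the handle's middle: in the side crop they are at (180,150) and (230,130), with the handle at (210,180). I'll lower and close.

Request:
{"method": "drive_tool", "body": {
  "deltas": [
    {"hand": 0.55, "offset": [0, 0, -2.2], "angular": [0, 0, 0]},
    {"hand": 0.55, "offset": [0, 0, -4.1], "angular": [0, 0, 0]},
    {"hand": 0.55, "offset": [0, 0, -4.1], "angular": [0, 0, 0]},
    {"hand": 0, "offset": [0, 0, -4.1], "angular": [0, 0, 0]},
    {"hand": 0, "offset": [0, 0, -4.1], "angular": [0, 0, 0]},
    {"hand": 0, "offset": [0, 0, -4.1], "angular": [0, 0, 0]},
    {"hand": 0, "offset": [0, 0, -4.1], "angular": [0, 0, 0]},
    {"hand": 0, "offset": [0, 0, -4.1], "angular": [0, 0, 0]}
  ],
  "force": 70
}}

```text
time: 4.0
tool_pos: [0.4639, -0.3055, 0.0065]
tcp_rot: [0.604, 3.081, -0.002]
wrist_force: [-0.3, -0.9, 5.4]
width: 0.173
```

Request:
{"method": "drive_tool", "body": {
  "deltas": [
    {"hand": 0, "offset": [0, 0, 1], "angular": [0, 0, 0]},
    {"hand": 0, "offset": [0, 0, 3], "angular": [0, 0, 0]},
    {"hand": 0, "offset": [0, 0, 6], "angular": [0, 0, 0]},
    {"hand": 0, "offset": [0, 0, 8], "angular": [0, 0, 0]},
    {"hand": 0, "offset": [0, 0, 8], "angular": [0, 0, 5]},
    {"hand": 0, "offset": [0, 0, 8], "angular": [0, 0, 10]},
    {"hand": 0, "offset": [0, 0, 8], "angular": [0, 0, 14]},
    {"hand": 0, "offset": [0, 0, 8], "angular": [0, 0, 14]}
  ]
}}

```text
time: 5.0
tool_pos: [0.4625, -0.3041, 0.0851]
tcp_rot: [-0.225, -3.133, -0.001]
wrist_force: [0.1, -0.8, -1.8]
width: 0.165
```

Run:
```python
from h import *
c=snap('side','s3');d=snap('top','t3')
A=cv2.resize(c['frame'][110:185,315:415],(400,300),interpolation=cv2.INTER_CUBIC)
B=cv2.resize(d['frame'][160:235,385:485],(400,300),interpolation=cv2.INTER_CUBIC)
cv2.imwrite('pics/c3.png',np.hstack([A,B]))
s=bot.read_state();print(s['tool_pos'],s['tcp_rot'],s['wrist_force'],s['torque'])
```

```text
[ 0.46264318 -0.30429376  0.08510642] [-2.26094930e-01 -3.13285963e+00 -7.45072958e-04] [-0.62252637  0.03341092 -2.42482455] [-0.05056114  0.02588835  0.01706014]
```

View pics/c3.png

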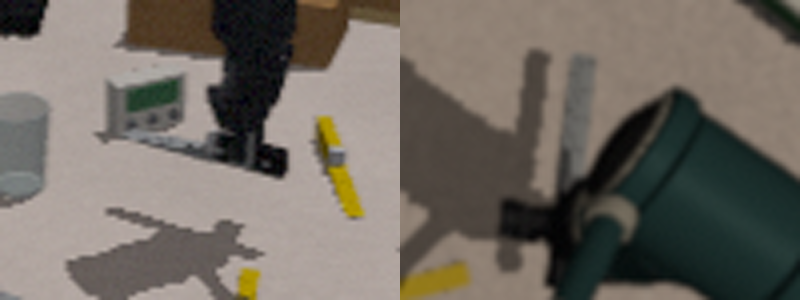

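The gauge is held and lifted. The nose is at about (430.5,174) in the top view and (343,143) in the side view. Next: the nose relative to the TCP.

Run:
```python
from h import *
c=load('t3');s=load('s3')
n=ray(c,430.2,173.7,.081); print('nose',n)
T=np.array([.4626,-.3043])
d=n[:2]-T; print('len',np.linalg.norm(d),'yaw',np.degrees(np.arctan2(d[1],d[0])))
print('side proj of nose',proj(s,n), proj(s,[n[0],n[1],.071]))
# blade mask in top view: fit axis
f=d_=c['frame'].astype(int); 
sub=f[172:205,418:440]; b=sub[...,0]-sub[...,2]
for r in range(0,33,3): print(172+r, b[r].tolist())
```

```text
nose [ 0.58994799 -0.32268075  0.081     ]
len 0.12866763947712856 yaw -8.213057629453523
side proj of nose [346.37121896 141.89313681] [346.34608946 144.21547911]
172 [-21, -21, -22, -25, -27, -28, -27, -27, -27, -26, -25, -24, -25, -26, -26, -26, -26, -26, -27, -26, -27, -27]
175 [-15, -15, -16, -16, -22, -26, -27, -27, -25, -18, -9, -4, -5, -5, -7, -13, -21, -26, -26, -27, -26, -27]
178 [-15, -16, -16, -20, -27, -27, -27, -27, -24, -12, -6, -5, -5, -5, -7, -14, -25, -27, -26, -26, -26, -26]
181 [-15, -14, -16, -20, -27, -27, -27, -26, -22, -9, -5, -6, -5, -6, -9, -17, -25, -27, -27, -27, -26, -25]
184 [-15, -15, -17, -21, -25, -27, -27, -25, -17, -6, -5, -4, -5, -6, -11, -21, -27, -28, -27, -27, -26, -27]
187 [-15, -16, -21, -26, -27, -27, -27, -23, -11, -5, -5, -6, -6, -6, -13, -24, -26, -26, -26, -28, -27, -27]
190 [-15, -16, -19, -25, -27, -27, -26, -19, -8, -5, -5, -5, -5, -8, -17, -25, -27, -27, -26, -26, -25, -22]
193 [-16, -19, -24, -26, -26, -28, -25, -15, -6, -5, -5, -6, -6, -11, -21, -26, -26, -27, -24, -20, -11, -3]
196 [-16, -21, -27, -28, -27, -28, -22, -10, -4, -5, -5, -6, -6, -14, -24, -27, -24, -18, -10, -2, 1, -2]
199 [-19, -25, -27, -27, -27, -26, -19, -8, -3, -4, -6, -6, -8, -17, -23, -20, -11, -4, -2, -1, -1, -1]
202 [-20, -26, -27, -27, -27, -23, -14, -4, -3, -4, -5, -6, -11, -15, -14, -7, -2, 1, 0, -1, -3, -7]
```

Request:
{"method": "drive_tool", "body": {
  "deltas": [
    {"hand": 0, "offset": [-1.2, 6, 0], "angular": [0, 0, 0.8]},
    {"hand": 0, "offset": [-2.4, 12, 0], "angular": [0, 0, 0.8]},
    {"hand": 0, "offset": [-3.5, 18, 0], "angular": [0, 0, 0.8]},
    {"hand": 0, "offset": [-3.5, 24, 0], "angular": [0, 0, 0.8]},
    {"hand": 0, "offset": [-3.5, 29, 0], "angular": [0, 0, 0.8]},
    {"hand": 0, "offset": [-3.5, 32.2, 0], "angular": [0, 0, 0.8]},
    {"hand": 0, "offset": [-3.5, 33.1, -2], "angular": [0, 0, 0.8]},
    {"hand": 0, "offset": [-3.5, 33.1, -4], "angular": [0, 0, 0.8]}
  ]
}}

```text
time: 6.1
tool_pos: [0.4283, 0.0275, 0.0453]
tcp_rot: [0.201, 3.134, 0.0]
wrist_force: [-0.1, -0.4, -0.8]
width: 0.17
```

Run:
```python
from h import *
c=snap('side','s4');d=snap('top','t4')
A=cv2.resize(c['frame'][160:235,265:365],(400,300),interpolation=cv2.INTER_CUBIC)
B=cv2.resize(d['frame'][135:210,275:375],(400,300),interpolation=cv2.INTER_CUBIC)
cv2.imwrite('pics/c4.png',cv2.resize(np.hstack([A,B]),(800,300)))
s=bot.read_state();print(s['tool_pos'],s['tcp_rot'],s['wrist_force'],s['torque'])
```

```text
[0.42558927 0.02675416 0.04338052] [-2.01955596e-01 -3.13029731e+00  4.95477261e-04] [-1.20307293  0.16344743 -1.29642544] [-0.03969257  0.01020973 -0.06664045]
```

View pics/c4.png

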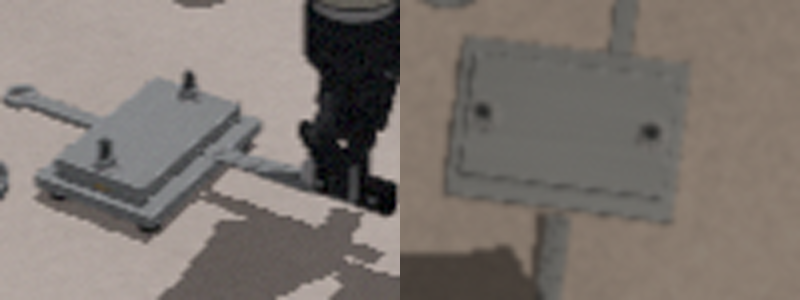

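Run:
```python
from h import *
c=load('t4'); f=c['frame'].astype(int); b=f[...,0]-f[...,2]
C=np.array([.6203,.002]);a=np.radians(-7.45);ex=np.array([np.cos(a),np.sin(a)]);ey=np.array([-ex[1],ex[0]])
for r in range(184,210,3):
    row=b[r,300:325].astype(float); print(r,row.astype(int).tolist())
    m=np.where(b[r,300:325]>-15)[0]
    # light-saturated steel (neutral) center
    w=np.clip((row+22)/15,0,1); 
    u=300+(w*np.arange(25)).sum()/w.sum(); P=ray(c,u,r,.042)[:2]-C; print('   u',round(u,2),'jig x,y',(P@ex).round(4),(P@ey).round(4))
for X in (.037,.039): 
  n=np.array([.4265,.0270])+.1287*ex; print('nose pred jig',(n-C)@ex,(n-C)@ey, proj(load('s4'),[*n,X]),proj(c,[*n,X]))
```

```text
184 [-6, -5, -5, -4, -4, -5, -4, -5, -5, -6, -6, -5, -6, -6, -5, -6, -6, -5, -5, -6, -6, -6, -5, -5, -6]
   u 312.0 jig x,y -0.0539 0.0067
187 [-24, -25, -25, -25, -25, -24, -23, -22, -22, -20, -20, -19, -18, -16, -14, -12, -13, -12, -10, -9, -9, -8, -7, -6, -5]
   u 318.71 jig x,y -0.0603 -0.0139
190 [-25, -24, -25, -25, -25, -26, -26, -25, -22, -16, -13, -9, -5, -5, -4, -6, -7, -14, -23, -26, -26, -26, -25, -25, -24]
   u 313.27 jig x,y -0.071 0.0009
193 [-26, -25, -25, -25, -24, -26, -26, -24, -23, -16, -11, -8, -5, -4, -5, -6, -9, -17, -24, -25, -25, -24, -25, -26, -25]
   u 313.04 jig x,y -0.0798 0.0005
196 [-19, -20, -21, -23, -25, -25, -25, -23, -19, -14, -10, -6, -6, -5, -5, -6, -11, -21, -26, -26, -26, -26, -26, -25, -25]
   u 311.97 jig x,y -0.0889 0.0026
199 [-15, -14, -14, -16, -21, -24, -25, -23, -16, -12, -8, -5, -5, -5, -6, -7, -15, -24, -25, -25, -25, -24, -25, -26, -25]
   u 309.94 jig x,y -0.0984 0.0074
202 [-14, -14, -14, -13, -14, -18, -23, -23, -16, -10, -6, -5, -5, -5, -6, -10, -19, -24, -24, -25, -25, -25, -24, -24, -25]
   u 309.07 jig x,y -0.1074 0.0089
205 [-14, -14, -14, -14, -14, -14, -14, -14, -12, -9, -5, -5, -4, -5, -6, -12, -23, -25, -25, -25, -25, -24, -24, -25, -25]
   u 308.55 jig x,y -0.1163 0.0093
208 [-14, -15, -14, -14, -14, -15, -15, -14, -13, -6, -4, -4, -5, -5, -8, -16, -24, -26, -25, -24, -26, -24, -24, -25, -24]
   u 308.45 jig x,y -0.125 0.0086
nose pred jig -0.0667055394669232 -0.0003393311667352959 [318.77806695 197.92557619] [313.85461166 188.75395346]
nose pred jig -0.0667055394669232 -0.0003393311667352959 [318.76292769 197.4269625 ] [313.85645591 188.6929196 ]
```

Lateral error is under 1 mm and the nose is about 22 mm ahead of the mouth. I'll advance 14 mm over the ledge, then lower.

Request:
{"method": "drive_tool", "body": {
  "deltas": [
    {"hand": 0, "offset": [1.4, -0.18, 0], "angular": [0, 0, 0]},
    {"hand": 0, "offset": [1.4, -0.18, -0.5], "angular": [0, 0, 0]},
    {"hand": 0, "offset": [1.4, -0.18, -0.9], "angular": [0, 0, 0]},
    {"hand": 0, "offset": [1.4, -0.18, -0.9], "angular": [0, 0, 0]},
    {"hand": 0, "offset": [1.4, -0.18, -0.9], "angular": [0, 0, 0]}
  ]
}}

```text
time: 6.82
tool_pos: [0.4417, 0.0245, 0.0362]
tcp_rot: [-0.203, -3.135, 0.0]
wrist_force: [-0.5, 0.4, -0.8]
width: 0.169
```

Request:
{"method": "drive_tool", "body": {
  "deltas": [
    {"hand": 0, "offset": [0, 0, -0.1], "angular": [0, 0, 0]},
    {"hand": 0, "offset": [0, 0, -0.1], "angular": [0, 0, 0]}
  ]
}}

```text
time: 7.08
tool_pos: [0.4419, 0.0246, 0.0353]
tcp_rot: [-0.202, -3.135, 0.0]
wrist_force: [0.3, 0.3, -2.0]
width: 0.17
```

Request:
{"method": "drive_tool", "body": {
  "deltas": [
    {"hand": 0, "offset": [0, 0, -0.1], "angular": [0, 0, 0]},
    {"hand": 0, "offset": [0, 0, -0.1], "angular": [0, 0, 0]}
  ]
}}

```text
time: 7.32
tool_pos: [0.4418, 0.0246, 0.0342]
tcp_rot: [-0.202, -3.135, 0.0]
wrist_force: [0.4, -0.4, -1.4]
width: 0.167
```

Request:
{"method": "drive_tool", "body": {
  "deltas": [
    {"hand": 0, "offset": [0, 0, -0.1], "angular": [0, 0, 0]},
    {"hand": 0, "offset": [0, 0, -0.1], "angular": [0, 0, 0]}
  ]
}}

```text
time: 7.58
tool_pos: [0.4419, 0.0246, 0.0332]
tcp_rot: [-0.202, -3.135, 0.0]
wrist_force: [0.0, -0.4, -1.6]
width: 0.172
```

Request:
{"method": "drive_tool", "body": {
  "deltas": [
    {"hand": 0, "offset": [0, 0, -0.1], "angular": [0, 0, 0]},
    {"hand": 0, "offset": [0, 0, -0.1], "angular": [0, 0, 0]}
  ]
}}

```text
time: 7.82
tool_pos: [0.4419, 0.0246, 0.0322]
tcp_rot: [-0.202, -3.135, 0.0]
wrist_force: [0.0, 0.7, -1.1]
width: 0.173
```

Request:
{"method": "drive_tool", "body": {
  "deltas": [
    {"hand": 0, "offset": [0, 0, -0.1], "angular": [0, 0, 0]},
    {"hand": 0, "offset": [0, 0, -0.1], "angular": [0, 0, 0]}
  ]
}}

```text
time: 8.07
tool_pos: [0.4419, 0.0245, 0.0312]
tcp_rot: [-0.202, -3.135, 0.0]
wrist_force: [0.2, -0.1, -1.2]
width: 0.172
```

Request:
{"method": "drive_tool", "body": {
  "deltas": [
    {"hand": 0, "offset": [0, 0, -0.1], "angular": [0, 0, 0]},
    {"hand": 0, "offset": [0, 0, -0.1], "angular": [0, 0, 0]}
  ]
}}

```text
time: 8.32
tool_pos: [0.442, 0.0246, 0.0303]
tcp_rot: [0.202, 3.135, -0.0]
wrist_force: [-1.0, 0.4, -1.3]
width: 0.167
```

```bash
cat > st.py <<'E'
from workcell import bot
s=bot.read_state();print(s['tool_pos'].round(4),s['wrist_force'].round(2),s['torque'].round(3),s['tcp_rot'].round(4))
E
python3 st.py
```

```text
[0.442  0.0246 0.0303] [-1.05  0.37 -1.3 ] [-0.016 -0.022 -0.015] [ 0.2025  3.135  -0.    ]
```

Request:
{"method": "drive_tool", "body": {
  "deltas": [
    {"hand": 0, "offset": [0, 0, -0.05], "angular": [0, 0, 0]},
    {"hand": 0, "offset": [0, 0, -0.05], "angular": [0, 0, 0]}
  ]
}}

```text
time: 8.57
tool_pos: [0.442, 0.0246, 0.0299]
tcp_rot: [0.202, 3.135, -0.0]
wrist_force: [-0.8, -0.7, 0.4]
width: 0.164
```

Request:
{"method": "drive_tool", "body": {
  "deltas": [
    {"hand": 0, "offset": [0, 0, -0.05], "angular": [0, 0, 0]},
    {"hand": 0, "offset": [0, 0, -0.05], "angular": [0, 0, 0]}
  ]
}}

```text
time: 8.82
tool_pos: [0.442, 0.0246, 0.0294]
tcp_rot: [0.202, 3.135, 0.0]
wrist_force: [-2.7, -0.5, 3.8]
width: 0.17
```

```bash
python3 st.py
```

```text
[0.442  0.0246 0.0294] [-2.68 -0.46  3.78] [-0.016 -0.028  0.031] [0.2024 3.135  0.    ]
```

Contact with the ledge at TCP z of about 0.0298. I'll ease off 0.3 mm and slide in along the jig's x axis (0.99, -0.13).

Request:
{"method": "drive_tool", "body": {
  "deltas": [
    {"hand": 0, "offset": [0, 0, 0.03], "angular": [0, 0, 0]},
    {"hand": 0, "offset": [0.4, -0.05, 0.03], "angular": [0, 0, 0]},
    {"hand": 0, "offset": [0.8, -0.1, 0.03], "angular": [0, 0, 0]},
    {"hand": 0, "offset": [1.2, -0.16, 0.03], "angular": [0, 0, 0]},
    {"hand": 0, "offset": [1.2, -0.16, 0.03], "angular": [0, 0, 0]}
  ]
}}

```text
time: 9.45
tool_pos: [0.455, 0.0229, 0.0298]
tcp_rot: [0.202, 3.134, 0.0]
wrist_force: [1.0, -0.4, 2.0]
width: 0.168
```

```bash
python3 st.py
```

```text
[0.455  0.0229 0.0298] [ 0.96 -0.42  2.03] [-0.046 -0.243  0.047] [0.2024 3.1336 0.    ]
```

Request:
{"method": "drive_tool", "body": {
  "deltas": [
    {"hand": 0, "offset": [0.4, -0.05, 0], "angular": [0, 0, 0]},
    {"hand": 0, "offset": [0.8, -0.1, 0], "angular": [0, 0, 0]},
    {"hand": 0, "offset": [1.2, -0.16, 0], "angular": [0, 0, 0]},
    {"hand": 0, "offset": [1.2, -0.16, 0], "angular": [0, 0, 0]}
  ]
}}

```text
time: 9.95
tool_pos: [0.4668, 0.0213, 0.0297]
tcp_rot: [0.203, 3.134, 0.0]
wrist_force: [-0.8, -0.5, 2.6]
width: 0.171
```

```bash
python3 st.py
```

```text
[0.4668 0.0213 0.0297] [-0.76 -0.45  2.59] [-0.034 -0.158 -0.049] [2.0250e-01 3.1338e+00 1.0000e-04]
```

Request:
{"method": "drive_tool", "body": {
  "deltas": [
    {"hand": 0, "offset": [0.25, -0.03, 0], "angular": [0, 0, 0]},
    {"hand": 0, "offset": [0.5, -0.07, 0], "angular": [0, 0, 0]},
    {"hand": 0, "offset": [0.5, -0.07, 0], "angular": [0, 0, 0]}
  ]
}}

```text
time: 10.32
tool_pos: [0.4713, 0.0206, 0.0297]
tcp_rot: [0.202, 3.135, 0.0]
wrist_force: [-2.2, 0.3, 3.1]
width: 0.171
```

```bash
python3 st.py
```

```text
[0.4713 0.0206 0.0297] [-2.16  0.26  3.05] [ 0.006  0.037 -0.01 ] [0.2024 3.1346 0.    ]
```

Nose is about 21 mm in, with only light rubbing (about 2 N). I'll go on in small steps.

Request:
{"method": "drive_tool", "body": {
  "deltas": [
    {"hand": 0, "offset": [0.25, -0.03, 0], "angular": [0, 0, 0]},
    {"hand": 0, "offset": [0.5, -0.07, 0], "angular": [0, 0, 0]},
    {"hand": 0, "offset": [0.5, -0.07, 0], "angular": [0, 0, 0]}
  ]
}}

```text
time: 10.7
tool_pos: [0.4765, 0.0199, 0.0297]
tcp_rot: [0.202, 3.134, -0.0]
wrist_force: [-2.0, 0.2, 3.2]
width: 0.169
```

Request:
{"method": "drive_tool", "body": {
  "deltas": [
    {"hand": 0, "offset": [0.15, -0.02, 0], "angular": [0, 0, 0]},
    {"hand": 0, "offset": [0.3, -0.04, 0], "angular": [0, 0, 0]},
    {"hand": 0, "offset": [0.3, -0.04, 0], "angular": [0, 0, 0]}
  ]
}}

```text
time: 11.08
tool_pos: [0.479, 0.0196, 0.0296]
tcp_rot: [-0.202, -3.135, -0.0]
wrist_force: [-3.8, 0.4, 3.8]
width: 0.167
```

```bash
python3 st.py
```

```text
[0.479  0.0196 0.0296] [-3.76  0.39  3.79] [-0.006  0.186  0.017] [-0.2025 -3.135  -0.    ]
```

Request:
{"method": "drive_tool", "body": {
  "deltas": [
    {"hand": 0, "offset": [0, 0, 0.02], "angular": [0, 0, 0]},
    {"hand": 0, "offset": [0.2, -0.03, 0.02], "angular": [0, 0, 0]},
    {"hand": 0, "offset": [0.2, -0.03, 0.02], "angular": [0, 0, 0]}
  ]
}}

```text
time: 11.45
tool_pos: [0.4812, 0.0192, 0.0298]
tcp_rot: [0.202, 3.135, -0.0]
wrist_force: [-3.6, 0.4, 4.1]
width: 0.17
```

Request:
{"method": "drive_tool", "body": {
  "deltas": [
    {"hand": 0, "offset": [0.2, -0.03, 0], "angular": [0, 0, 0]},
    {"hand": 0, "offset": [0.2, -0.03, 0], "angular": [0, 0, 0]}
  ]
}}

```text
time: 11.7
tool_pos: [0.4832, 0.0189, 0.0298]
tcp_rot: [0.202, 3.135, -0.0]
wrist_force: [-2.9, 0.3, 4.5]
width: 0.17
```

```bash
python3 st.py
```

```text
[0.4832 0.0189 0.0298] [-2.88  0.28  4.49] [ 0.045  0.141 -0.037] [ 0.2025  3.1347 -0.    ]
```

Request:
{"method": "drive_tool", "body": {
  "deltas": [
    {"hand": 0, "offset": [0, 0, 0.03], "angular": [0, 0, 0]},
    {"hand": 0, "offset": [0.2, -0.03, 0.03], "angular": [0, 0, 0]},
    {"hand": 0, "offset": [0.2, -0.03, 0.03], "angular": [0, 0, 0]}
  ]
}}

```text
time: 12.08
tool_pos: [0.4848, 0.0187, 0.03]
tcp_rot: [-0.202, -3.134, 0.0]
wrist_force: [-3.6, 0.4, 3.1]
width: 0.169
```

Run:
```python
from h import *
exec(open('st.py').read())
c=snap('side','s5');d=snap('top','t5')
A=cv2.resize(c['frame'][175:225,285:345],(480,400),interpolation=cv2.INTER_CUBIC)
B=cv2.resize(d['frame'][170:220,290:330],(320,400),interpolation=cv2.INTER_CUBIC)
cv2.imwrite('pics/c5.png',np.hstack([A,B]))
```

```text
[0.4848 0.0187 0.03  ] [-3.64  0.42  3.11] [0.021 0.324 0.04 ] [-0.2023 -3.1345  0.    ]
```

View pics/c5.png

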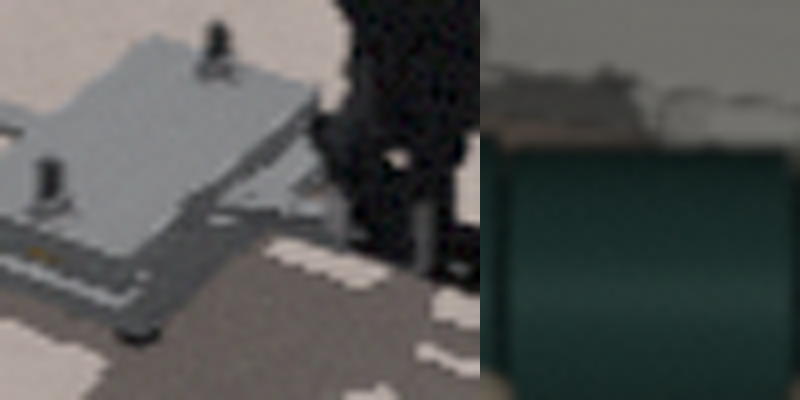

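The blade is under the upper plate, entering at about (215,195) in the crop. Drag is still light, so I continue in 1.5 mm steps.

Request:
{"method": "drive_tool", "body": {
  "deltas": [
    {"hand": 0, "offset": [0.15, -0.02, 0.01], "angular": [0, 0, 0]},
    {"hand": 0, "offset": [0.15, -0.02, 0.01], "angular": [0, 0, 0]}
  ]
}}

```text
time: 12.42
tool_pos: [0.4851, 0.0186, 0.0299]
tcp_rot: [-0.202, -3.132, -0.0]
wrist_force: [-6.6, 1.0, 6.0]
width: 0.172
```

Request:
{"method": "drive_tool", "body": {
  "deltas": [
    {"hand": 0, "offset": [0.15, -0.02, 0.01], "angular": [0, 0, 0]},
    {"hand": 0, "offset": [0.15, -0.02, 0.01], "angular": [0, 0, 0]}
  ]
}}

```text
time: 12.68
tool_pos: [0.4854, 0.0185, 0.0298]
tcp_rot: [-0.202, -3.13, -0.0]
wrist_force: [-9.5, 1.8, 9.2]
width: 0.166
```

```bash
python3 st.py
```

```text
[0.4854 0.0185 0.0298] [-9.54  1.77  9.18] [0.182 1.068 0.062] [-2.0220e-01 -3.1297e+00 -1.0000e-04]
```

Resistance now rises sharply at about 37 mm, but the arm is also bearing down (Fz 9 N). I'll ease the downward press to tell true drag from rubbing.

Request:
{"method": "drive_tool", "body": {
  "deltas": [
    {"hand": 0, "offset": [0, 0, 0.05], "angular": [0, 0, 0]},
    {"hand": 0, "offset": [0, 0, 0.05], "angular": [0, 0, 0]}
  ]
}}

```text
time: 12.92
tool_pos: [0.4858, 0.0185, 0.0301]
tcp_rot: [-0.202, -3.131, -0.0]
wrist_force: [-7.0, 1.1, 5.5]
width: 0.171
```

```bash
python3 st.py
```

```text
[0.4858 0.0185 0.0301] [-7.    1.06  5.48] [ 0.077  0.919 -0.036] [-2.0220e-01 -3.1307e+00 -1.0000e-04]
```

Request:
{"method": "drive_tool", "body": {
  "deltas": [
    {"hand": 0, "offset": [0, 0, 0.05], "angular": [0, 0, 0]},
    {"hand": 0, "offset": [0, 0, 0.05], "angular": [0, 0, 0]}
  ]
}}

```text
time: 13.18
tool_pos: [0.486, 0.0184, 0.0304]
tcp_rot: [-0.202, -3.131, -0.0]
wrist_force: [-6.4, 0.4, 2.9]
width: 0.166
```

```bash
python3 st.py
```

```text
[0.486  0.0184 0.0304] [-6.41  0.4   2.9 ] [0.096 0.731 0.062] [-0.2021 -3.1312 -0.    ]
```

Request:
{"method": "drive_tool", "body": {
  "deltas": [
    {"hand": 0, "offset": [0, 0, 0.05], "angular": [0, 0, 0]},
    {"hand": 0, "offset": [0, 0, 0.05], "angular": [0, 0, 0]}
  ]
}}

```text
time: 13.42
tool_pos: [0.486, 0.0184, 0.0306]
tcp_rot: [-0.202, -3.131, 0.0]
wrist_force: [-5.7, 1.5, 0.4]
width: 0.169
```

Request:
{"method": "drive_tool", "body": {
  "deltas": [
    {"hand": 0, "offset": [0.06, -0.01, 0], "angular": [0, 0, 0]},
    {"hand": 0, "offset": [0.06, -0.01, 0], "angular": [0, 0, 0]}
  ]
}}

```text
time: 13.68
tool_pos: [0.4862, 0.0183, 0.0305]
tcp_rot: [-0.202, -3.13, 0.0]
wrist_force: [-7.0, 1.8, 0.8]
width: 0.168
```

```bash
python3 st.py
```

```text
[0.4862 0.0183 0.0305] [-6.99  1.78  0.85] [0.172 0.805 0.046] [-0.2021 -3.1304  0.    ]
```

Push is about 7 N with little net vertical load, and TCP z equals the flat height (bench grasp 0.0065 + 0.024). I'll settle a moment and check.

Request:
{"method": "drive_tool", "body": {
  "deltas": [
    {"hand": 0, "offset": [0, 0, 0], "angular": [0, 0, 0]},
    {"hand": 0, "offset": [0, 0, 0], "angular": [0, 0, 0]},
    {"hand": 0, "offset": [0, 0, 0], "angular": [0, 0, 0]},
    {"hand": 0, "offset": [0, 0, 0], "angular": [0, 0, 0]}
  ]
}}

```text
time: 14.18
tool_pos: [0.4862, 0.0184, 0.0305]
tcp_rot: [-0.202, -3.13, 0.0]
wrist_force: [-6.5, 1.5, 0.8]
width: 0.169
```

Run:
```python
from h import *
exec(open('st.py').read())
c=snap('side','s6')
a=np.radians(-7.45);ex=np.array([np.cos(a),np.sin(a)]);C=np.array([.6203,.002])
T=bot.read_state()['tool_pos'][:2]; n=T+.1287*ex-C; print('nose depth, y:',n@ex+.045, n@np.array([-ex[1],ex[0]]))
x0=270;y0=165
im=cv2.resize(c['frame'][y0:y0+75,x0:x0+100],(800,600),interpolation=cv2.INTER_CUBIC)
for q in (-.041,.039):   # handle bottom, tail/front, at z=.024, relative to grasp
    u,v=proj(c,[*(T+q*ex),.024]); cv2.circle(im,(int((u-x0)*8),int((v-y0)*8)),4,(0,0,255),1)
cv2.imwrite('pics/c6.png',im)
```

```text
[0.4862 0.0184 0.0305] [-6.54  1.49  0.83] [0.19  0.738 0.01 ] [-0.202  -3.1304  0.    ]
nose depth, y: 0.038618156106241 -0.0011952793052885846
```

View pics/c6.png

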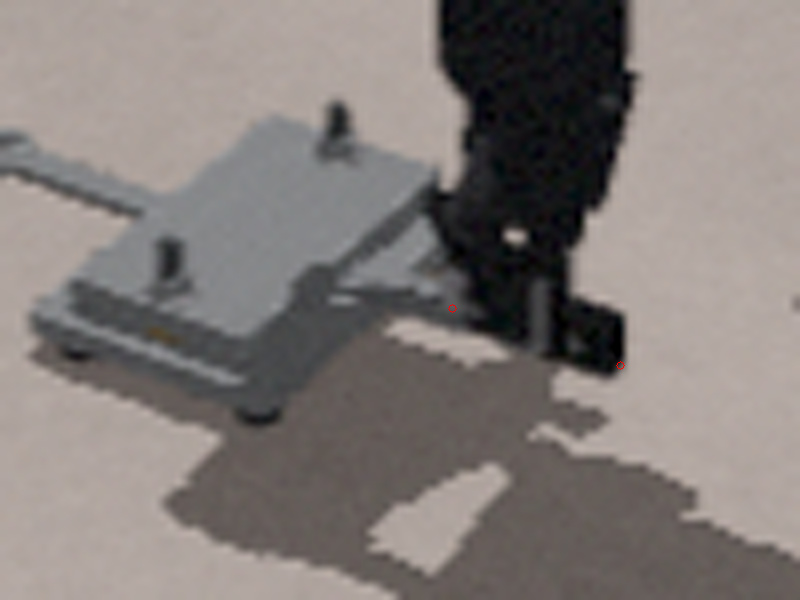

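The handle's underside edge runs through the projected flat line, with the tail at (612,375) against the marker at (620,365). The blade enters the gap midway at about (320,290), and the push holds at 6.5 N. Handing in.

```bash
python3 -c "
from workcell import bot
print(bot.finish_job())"; python3 st.py
```

```text
the job is handed in; nothing more can be done
None
the job is handed in; nothing more can be done
```

I picked up the black-handled gauge, laid its blade on the front ledge and slid it in until it dragged snugly. I then handed the job in with the gauge still gripped in the gap. No verdict was reported.

My last checks before handing in (14.2 s on the robot's clock):
- **Depth:** the nose is about 38–39 mm in, give or take roughly 3 mm from the camera measurement. That would mean a gap of about 5.2 mm.
- **Alignment:** the nose is about 1 mm off midway. The blade is square to the jig within about 1° and tilted about 0.3° at most, judged from the tool pose and the side view.
- **Push:** it held steady at about 6.5 N along the blade, with about 2 N net upward from the jig, and the gauge was not moving.

- **Overshoot while sliding in:** the push briefly reached about 9.5 N, with the arm also bearing down at about 9 N. I eased that off before settling.
- **Not measured directly:** the force on the upper plate is my estimate only, roughly 5–18 N depending on friction. The side picture put the handle's tail about 1.5 pixels from where a perfectly flat gauge would show.

I saw no contact with any other object on the bench, but I took no final picture of the whole scene to confirm it.

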